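# Snap the cap onto a culture vial with the bench sealing pliers

### The arm

A 6-joint arm with a two-finger parallel gripper is mounted at the origin on the work surface. World frame = base frame: x ahead of the robot, y to its left, z up, the work surface at z = 0. Lengths are in m, angles in rad, forces in N, time in s.
With the tool pointing down it reaches from about 0.25 to 0.775 m from the base axis. Payload 4 kg.
Tool frame: the origin (TCP) lies at the centre of the arm's flange, where the gripper is bolted on; the fingertips stand 199 mm ahead of it and the grasp point (between the pads) lies 180 mm ahead of it; z points along the fingers, y is the line along which they close (so a half turn about z gives the same grasp; the last joint's range is limited). The gripper opens to 94 mm and grips with 3 to 60 N. Pads are 16 mm wide; open, the fingers measure 119 mm over their backs; the gripper's body (75 mm by 177 mm) begins 78 mm behind the grasp point.
Start: joints at [-0.103, 0.087, 1.371, -0, 1.684, -0.103], TCP at [0.55, -0, 0.405] pointing down, gripper open.
Joint ranges: [-3.1, 3.1], [-0.76, 2.03], [0.27, 2.55], [-1.08, 4.22], [0.17, 2.65], [-2.57, 2.57]. Speed limits (rad/s): [2.79, 2.79, 3.14, 3.14, 3.14, 3.14].

### API

Orientations are given as [roll, pitch, yaw] about the fixed x, y, z axes, in that order (R = Rz(yaw) Ry(pitch) Rx(roll)).
In Python, from bench import robot, eyes, models gives the robot as it stands.
- The arm moves only by the tool step_arm, never from a script. Its argument "commands" is a list that holds one entry, the list of rows, each a list of 7 numbers: the shift along the tool's x, y, z in mm, then the turn, a rotation vector about the tool's x, y, z in rad, then the finger opening in mm, from 0 to 94. In form: [[[tx, ty, tz, wx, wy, wz, gripper], ...]]. A call has 1 to 20 rows; each row shifts and turns the commanded pose from where the row before left it, along the tool's axes as they then stand; what a row does not reach is not made up. A row lasts 1/8 s, in which the tool goes at most 62.5 mm and 10.7 degrees, less where a joint would pass 70% of its speed; a pose out of reach is approached as far as the arm can. A call is refused whole if a number of a shift passes 62.5 or a number of a turn 0.188, either way. A call with a gripper value outside its range is refused whole. The fingers move at their own pace and stop on an object; the grip force is fixed at half the most. Time passes only in rows, so rows that do not move let the fingers close. It gives the time, the measured TCP pose, the force, the opening and the grip force at its end, in the units of the state.
- robot.get_obs(): the state, without advancing time (a new reading comes with each control period).
- eyes.snapshot(name): name is "scene" or "side" or "wrist"; returns a dict with "color" (480x640x3 uint8, red, green, blue), "camera_matrix" (3x3 intrinsics, pixels), "D" ([k1, k2, p1, p2, k3] as OpenCV has them; the pictures are not rectified), "eye" and "rotation" of the camera in the world; the wrist camera has in their place "tool_from_camera" (4x4, takes a point from camera to tool coordinates, whose origin is the TCP and whose axes are the flange's). Camera axes: x right, y up, looking along -z (the intrinsics and any distortion apply to the point x, -y, -z); pixel columns grow to the right and rows downward; lengths in m; the calibration is good to about 2 mm. A picture is of the moment at which its call begins: read the wrist's pose just before it. There is no depth.
- robot.close_job(): hands the job in; it is judged then, once.
Trained networks look in a picture, given as the dict that the camera call returned (one of the last four; its "shot" number tells which), for a name from the list of things; names that differ only in an ending like _2 or _b are one class to them, and where a whole thing is asked for, a point or a joint stands for the part that bears it (a point fixed in the world has none). Each returns a list of dicts, best first, with "confidence" (0 to 1); they miss things now and then, are a little off and sometimes report something else, mostly with a low value. They report only what shows in the picture. A call takes as long as a camera call. They do not tell look-alikes from the thing itself.
- models.masks_of(picture, query): "mask" (480x640 bool, what is visible of it) and "xy" ([column, row] in pixels, amid what is visible of it).
- models.tip_of(picture, query): "xy" ([column, row] in pixels: a listed point, or the origin of a listed thing).
The state is a dict: "time": time; "joint_positions": joint angles; "qvel": joint speeds; "joint_torque": joint torques, N m; "tool_pos": TCP position; "ee_rot": TCP orientation; "wrist_force": force on the tool from outside, world axes, zero at the start; "wrist_torque": the same for the moment, N m; "width": finger opening in m; "finger_force": force on a finger pad.
Only numpy, scipy, OpenCV 4.12 (cv2) and the standard library are available. Lean on these libraries where they do the work, as an engineer would, in place of code of your own. Each camera call takes 0.05 s, during which the arm holds its last target. There are 200 camera calls.

### The job

One of the three plantlet vials on the rest with the blue supports still has its cap standing proud. Lay that vial in the cradle of the bench sealing pliers with its cap towards the orange pad and let go of it, then squeeze the two blue handles together gently until the resistance peaks and gives and the cap has snapped fully home, and stop squeezing there: leaning on the handles once the cap is home cracks the glass. Let the handles spring open and leave the sealed vial lying in the cradle, with everything else undisturbed.

Things in the scene. Friction and masses are not known exactly. Their poses are not given: they have to be found in the camera images.
- vial: Vial to seal: glass cylinder, diameter 24 mm, 52 mm long, lying down, about 60 g, with a white disc cap (diameter 24 mm, 10 mm thick). Origin on the axis at mid-glass; y points along the vial to the cap, z up. Cap starts 6.5 mm proud, an orange neck showing in the gap: length 68.5 mm unsealed, 62 mm sealed. Grip across mid-glass (29 mm free between supports). Fingers must not push the cap in.
- cap_top (a point): Centre of that cap's outer face: 42.5 mm from the vial's origin along its y while proud, 36 mm when fully home. Pushed in along the axis, it resists with a force that rises to a peak of about 20 N after 2 to 3 mm, then gives: it soon falls to nothing and the cap pulls itself the rest of the way home. It may only be pushed home by the pliers.
- rest: Fixed aluminium plate 215 x 90 x 8 mm with three places 75 mm apart along its x (-75, 0, 75 mm), each two blue V supports (5 mm wide, 17 mm either side of mid-glass, reaching 19 mm out from the axis, 2 mm below it). Vials lie along its y, caps to +y, axes 36 mm above the origin (table level). The unsealed vial may be in any place.
- sealed_a: A sealed vial of the same kind, 62 mm long, cap already home, no orange gap. Origin and axes as for the other vial. Leave it where it lies.
- sealed_b: Another sealed vial, the same. Leave it where it lies.
- pliers: Fixed bench pliers: grey base plate 150 x 140 x 12 mm, a cradle of two blue V supports (like the rest's), two arms hinged on upright pins 80 mm beyond it (+x), at y = 11 +- 37 mm, bowing round the vial's ends to blue handles at -x (robot side). Nothing is over 66 mm high. Origin at table level under the cradle; x from handles to pins, y from plain steel jaw to orange pad.
- cradle (a point): Where the vial's origin belongs, its y along the pliers' y: axis of a vial lying in the cradle, 50 mm above the table, between the V supports; axes as the pliers'. Ending 10 mm off along the vial is fine. Along y from here, handles open, the plain jaw's face is at -31 mm, the orange pad's between +46 and +56 mm as its screw happens to be set; the unsealed vial spans -26 to +42.5.
- handle_left_grip (a point): Point to squeeze on the left handle (+y, with the orange pad): centre of the blue bar, 8 mm thick, 22 mm tall, 80 mm long, 155 mm from its hinge pin, 50 mm above the table. Open, the two handles' outer faces are 68 mm apart here; the midpoint of the two grip points is 75 mm to -x and 11 mm to +y of the pliers' origin. Its jaw pushes about twice as hard and moves half as far as the grip.
- handle_right_grip (a point): The same point on the right handle (-y, plain steel jaw). Forces on each handle: weak return spring 1 to 1.5 N; once both jaws touch the vial it rises to a peak near 12 N, then falls off as the cap gives and jumps home. Never over 25 N on a handle, and never over 8 N once the cap is home, or the glass cracks.
- handle_left (a joint): Left handle's hinge angle: 0 sprung open, growing as it is squeezed in, 0.26 at most. The handles are not linked. Both jaws bear on the vial once the outer faces have closed in by some 16 to 35 mm (it depends on the pad's screw); the peak comes some 6 mm later and the give within another 3 mm; then about 3 mm of free closing remain before the jaws bear on the sealed vial.
- handle_right (a joint): Right handle's hinge angle, likewise: 0 sprung open, growing as it is squeezed in.
- jar: Culture jar, green glass with white lid, 64 mm in diameter, 95 mm tall, standing at the far side. Leave it. Origin at the centre of its underside.
- dishes: Stack of three shallow dishes, 90 mm in diameter, 40 mm tall. Leave it. Origin at the centre of its underside.
- beaker: Clear beaker, 66 mm in diameter, 85 mm tall. Leave it. Origin at the centre of its underside.
- spatula: Laboratory spatula, 170 mm long, lying on the table between the rest and the pliers. Leave it. Origin under its middle.
Mind the look-alikes: they are no part of the job. Leave any purple look-alike of the vial alone.

How it is judged:
By the outcome, as a careful person would: the job done as asked, in the order asked, and still so for the second after the job is handed in, with the robot touching nothing.
It also fails if it takes over 61 s, if anything falls off the work surface, if the arm or the gripper's body presses on something with over 40 N, if the wrist force passes 120 N, or if a joint passes its speed limit or range.

## Working session

There is one attempt and no reset: what is moved stays moved. The work goes in short steps, Python scripts to look and compute and a tool call to move; the robot and the scene stay as the last step left them, time stands still between calls to the robot, and variables do not carry over. Pictures are saved under pics/ and viewed, at most 10 in all, crops included, and the job is handed in when it is done.

Besides the shell and the picture viewer there is one more tool, called after "Emit:" by a JSON object that holds its "name" and its "arguments". step_arm: Moves the arm, as the interface text tells. Its arguments: {"type":"object","properties":{"commands":{"type":"array"}},"required":["commands"]}

```bash
mkdir -p pics; ls
cat > h.py <<'E'
import numpy as np, cv2
from bench import robot, eyes, models
def snap(n,save=None):
    o=robot.get_obs(); p=eyes.snapshot(n)
    if n=='wrist':
        T=np.eye(4); T[:3,3]=o['tool_pos']; T[:3,:3]=rot(o['ee_rot'])
        M=T@np.array(p['tool_from_camera']); p['E'],p['R']=M[:3,3],M[:3,:3]
    else: p['E'],p['R']=np.array(p['eye']),np.array(p['rotation'])
    if save: cv2.imwrite('pics/'+save+'.png',p['color'][:,:,::-1])
    return p
def rot(e):
    from scipy.spatial.transform import Rotation as S
    e=np.array(e)
    return e if e.shape==(3,3) else S.from_euler('xyz',e).as_matrix()
def ray(p,xy):
    u=cv2.undistortPoints(np.array([[xy]],float),np.array(p['camera_matrix']),np.array(p['D']))[0,0]
    return p['R']@np.array([u[0],-u[1],-1])
def onz(p,xy,z):
    d=ray(p,xy); return p['E']+d*(z-p['E'][2])/d[2]
def proj(p,X):
    c=(np.array(X)-p['E'])@p['R']; c=c*[1,-1,-1]
    return cv2.projectPoints(c.reshape(1,3),np.zeros(3),np.zeros(3),np.array(p['camera_matrix']),np.array(p['D']))[0][0,0]
E
python3 - <<'E'
from h import *
o=robot.get_obs(); print(o)
ps={n:snap(n,n+'0') for n in('scene','side','wrist')}
z=dict(vial=.036,sealed_a=.036,cap_top=.036,rest=0,pliers=0,cradle=.05,handle_left_grip=.05,handle_right_grip=.05,spatula=0,jar=0,beaker=0,dishes=0)
for n,p in ps.items():
    for q in z:
        for r in models.tip_of(p,q)[:4]:
            print(n,q,round(r['confidence'],2),np.round(r['xy']),np.round(onz(p,r['xy'],z[q]),3))
a=np.hstack([cv2.resize(ps[n]['color'],(400,300)) for n in('scene','side')]);b=cv2.resize(ps['wrist']['color'],(400,300))
cv2.imwrite('pics/all.png',np.vstack([a,np.hstack([b,b*0])])[:,:,::-1])
E
```

```text
pics
{'time': 0.0, 'joint_positions': array([-1.03140888e-01,  8.79512772e-02,  1.37221361e+00, -1.30073970e-05,
        1.68357007e+00, -1.03100321e-01]), 'qvel': array([-0.00121692,  0.00049668,  0.00146013, -0.00155938,  0.00087776,
       -0.00103381]), 'joint_torque': array([ 1.28542815e-03, -3.40182602e+01, -3.02423716e+01,  7.18220207e-02,
        3.29729996e-02, -1.13141955e-04]), 'tool_pos': array([ 5.49897623e-01, -1.84787842e-05,  4.03526355e-01]), 'ee_rot': array([-3.13946040e+00, -2.07621175e-04,  1.57075409e+00]), 'wrist_force': array([-0.61033858, -0.17184914, -0.59757079]), 'wrist_torque': array([ 0.00711448,  0.04356843, -0.02592062]), 'finger_force': 0.0, 'width': 0.09391421637345945}Traceback (most recent call last):
  File "<stdin>", line 8, in <module>
  File "h.py", line 19, in onz
    d=ray(p,xy); return p['E']+d*(z-p['E'][2])/d[2]
                                               ~^^^
IndexError: invalid index to scalar variable.
```

```bash
sed -i "s/np.array(p\['rotation'\])/rot(p['rotation'])/" h.py
python3 - <<'E'
from h import *
ps={n:snap(n,n+'0') for n in('scene','side','wrist')}
print(ps['scene']['rotation'],ps['scene']['eye'])
z=dict(vial=.036,sealed_a=.036,cap_top=.036,rest=0,pliers=0,cradle=.05,handle_left_grip=.05,handle_right_grip=.05,spatula=0,jar=0,beaker=0,dishes=0)
for n,p in ps.items():
    for q in z:
        for r in models.tip_of(p,q)[:4]:
            print(n,q,round(r['confidence'],2),np.round(r['xy']),np.round(onz(p,r['xy'],z[q]),3))
a=np.hstack([cv2.resize(ps[n]['color'],(400,300)) for n in('scene','side')]);b=cv2.resize(ps['wrist']['color'],(400,300))
cv2.imwrite('pics/all.png',np.vstack([a,np.hstack([b,b*0])])[:,:,::-1])
E
```

```text
[0.76394074 0.0174931  2.53495376] [0.91884224 0.59555726 0.82264772]
scene vial 0.91 [340. 306.] [0.573 0.167 0.036]
scene vial 0.85 [290. 269.] [0.607 0.017 0.036]
scene vial 0.76 [400. 365.] [0.561 0.345 0.036]
scene sealed_a 0.86 [376. 294.] [0.49  0.187 0.036]
scene sealed_a 0.77 [308. 314.] [0.641 0.144 0.036]
scene sealed_a 0.66 [266. 185.] [ 0.498 -0.282  0.036]
scene cap_top 0.49 [299. 285.] [0.614 0.066 0.036]
scene cap_top 0.43 [383. 376.] [0.604 0.343 0.036]
scene cap_top 0.42 [346. 322.] [0.586 0.207 0.036]
scene rest 0.7 [336. 313.] [ 0.576  0.158 -0.   ]
scene rest 0.67 [342. 306.] [0.554 0.149 0.   ]
scene rest 0.53 [392. 442.] [0.659 0.435 0.   ]
scene pliers 0.96 [252. 220.] [ 0.582 -0.214  0.   ]
scene cradle 0.79 [245. 202.] [ 0.586 -0.238  0.05 ]
scene handle_left_grip 0.81 [278. 198.] [ 0.503 -0.202  0.05 ]
scene handle_right_grip 0.88 [265. 186.] [ 0.507 -0.266  0.05 ]
scene spatula 0.95 [346. 245.] [0.431 0.007 0.   ]
scene jar 0.65 [246. 328.] [0.759 0.075 0.   ]
scene jar 0.32 [346. 322.] [0.571 0.189 0.   ]
scene beaker 0.57 [293. 147.] [ 0.306 -0.439  0.  
[... 1069 characters left out ...]
.441 0.   ]
wrist vial 0.78 [344.  22.] [0.566 0.166 0.036]
wrist vial 0.68 [375. 203.] [0.596 0.019 0.036]
wrist sealed_a 0.71 [438.  51.] [0.644 0.145 0.036]
wrist cap_top 0.68 [385. 159.] [0.604 0.058 0.036]
wrist rest 0.84 [343.  34.] [0.567 0.166 0.   ]
wrist pliers 0.65 [352. 410.] [ 0.582 -0.23   0.   ]
wrist cradle 0.63 [357. 442.] [ 0.584 -0.229  0.05 ]
wrist handle_left_grip 0.79 [279. 414.] [ 0.504 -0.194  0.05 ]
wrist handle_left_grip 0.29 [286. 461.] [ 0.51  -0.253  0.05 ]
wrist handle_right_grip 0.68 [283. 462.] [ 0.506 -0.254  0.05 ]
wrist spatula 0.8 [208. 209.] [0.434 0.007 0.   ]
wrist jar 0.64 [551. 132.] [0.767 0.082 0.   ]
wrist beaker 0.5 [208. 208.] [0.434 0.008 0.   ]
```

View pics/all.png

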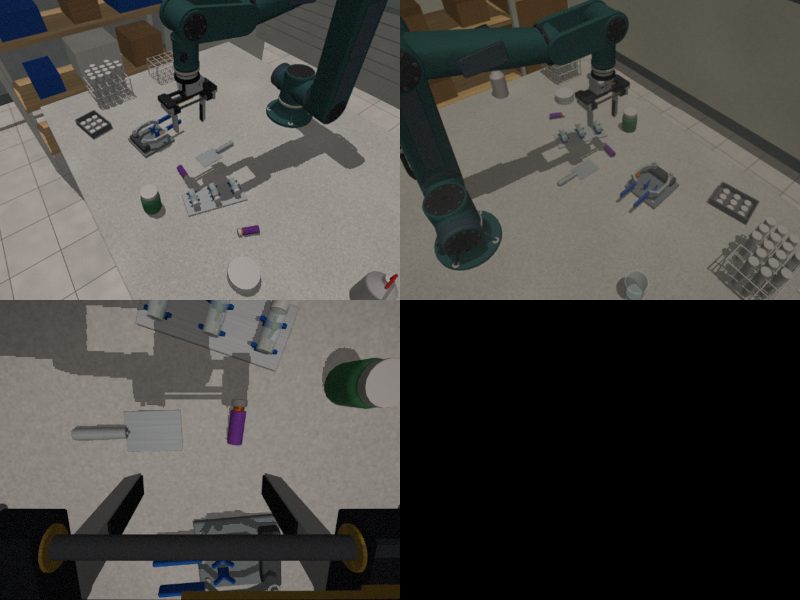

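Run:
```python
from h import *
a=cv2.imread('pics/scene0.png')[265:355,275:425]; b=cv2.imread('pics/side0.png')[165:255,235:385]
w=cv2.imread('pics/wrist0.png')[0:110,200:480]
r=lambda i:cv2.resize(i,(400,240),interpolation=cv2.INTER_CUBIC)
cv2.imwrite('pics/crop.png',np.vstack([np.hstack([r(a),r(b)]),cv2.resize(w,(800,314),interpolation=cv2.INTER_CUBIC)]))
p=snap('wrist'); print(np.round(p['tool_from_camera'],3)); print(p['camera_matrix'])
```

```text
[[-0.     0.967  0.256  0.074]
 [ 1.     0.    -0.    -0.   ]
 [-0.001  0.256 -0.967  0.02 ]
 [ 0.     0.     0.     1.   ]]
[[387.66345293   0.         323.98980775]
 [  0.         387.66345293 242.68364884]
 [  0.           0.           1.        ]]
```

View pics/crop.png

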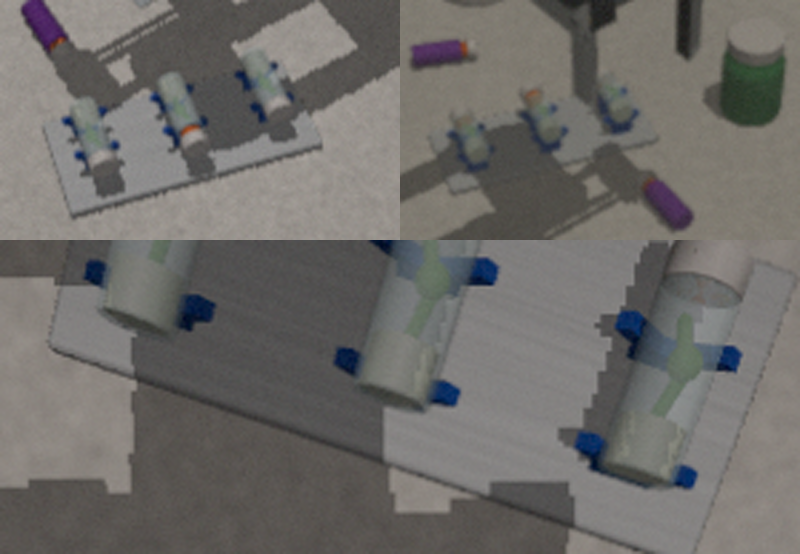

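Emit:
{"name": "step_arm", "arguments": {"commands": [[[41.5,5,21,0,0,0.072,94],[41.5,5,21,0,0,0.072,94],[41.5,5,21,0,0,0.072,94],[41.5,5,21,0,0,0.072,94],[0,0,0,0,0,0,94],[0,0,0,0,0,0,94]]]}}

```text
time: 2.95
tool_pos: [0.5877, 0.1621, 0.3209]
ee_rot: [3.141, 0.001, 1.283]
wrist_force: [0.2, 0.4, 0.0]
width: 0.0941
finger_force: 0.0
```

Run:
```python
from h import *
o=robot.get_obs(); print(o['time'],o['tool_pos'],o['ee_rot'])
p=snap('wrist','w1')
for q in('vial','sealed_a','cap_top','rest'):
    for r in models.tip_of(p,q)[:4]:
        print(q,round(r['confidence'],2),np.round(r['xy']),np.round(onz(p,r['xy'],0 if q=='rest' else .036),4))
```

```text
2.95 [0.58769236 0.16209802 0.32092331] [3.14130049e+00 5.88774928e-04 1.28344936e+00]
vial 0.96 [200.   1.] [0.5596 0.3327 0.036 ]
vial 0.9 [296. 249.] [0.5685 0.1667 0.036 ]
sealed_a 0.98 [399. 249.] [0.6387 0.1459 0.036 ]
sealed_a 0.94 [185. 255.] [0.4909 0.1845 0.036 ]
cap_top 0.96 [383. 350.] [0.6083 0.0706 0.036 ]
cap_top 0.69 [261.  14.] [0.5931 0.3157 0.036 ]
rest 0.9 [297. 240.] [0.5662 0.1645 0.    ]
```

View pics/w1.png

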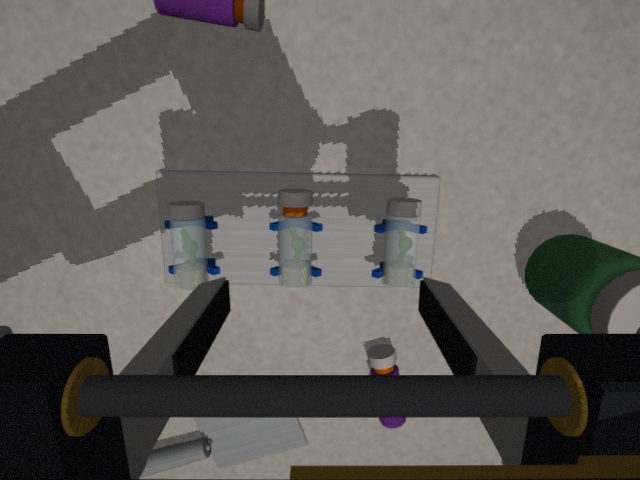

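Run:
```python
from h import *
p=snap('wrist'); h=cv2.cvtColor(p['color'],cv2.COLOR_RGB2HSV)
m=cv2.inRange(h,(105,150,60),(122,255,255)); n,l,s,c=cv2.connectedComponentsWithStats(m)
P=[]
for i in range(1,n):
    if s[i,4]>15: X=onz(p,c[i],.032); print(s[i,4],np.round(c[i],1),np.round(X,4)); P.append((c[i],X))
lo=[X for u,X in P if 215<u[1]<240]; hi=[X for u,X in P if 255<u[1]<280]
for k in(lo,hi):
    k=np.array(k); f=np.polyfit(k[:,0],k[:,1],1); print(np.degrees(np.arctan(f[0])))
o=robot.get_obs();T=rot(o['ee_rot'])
mid=np.mean([X for u,X in P if 265<u[0]<330 and 215<u[1]<280],0); print('mid',mid)
print('tool delta mm',(mid-o['tool_pos'])@T*1000)
m=cv2.inRange(h,(5,150,100),(18,255,255));ys,xs=np.where(m[180:240]);print(xs.mean(),ys.mean()+180,onz(p,(xs.mean(),ys.mean()+180),.046))
```

```text
32 [166.2 223.8] [0.4854 0.2091 0.032 ]
71 [209.8 224.6] [0.515  0.1996 0.032 ]
56 [272.8 225.8] [0.5577 0.1859 0.032 ]
65 [315.7 226.4] [0.5869 0.1768 0.032 ]
71 [378.3 227.6] [0.6294 0.1631 0.032 ]
43 [421.2 228.5] [0.6587 0.1537 0.032 ]
29 [170.1 269. ] [0.4751 0.1767 0.032 ]
72 [212.9 269.5] [0.5052 0.1674 0.032 ]
52 [273.6 271. ] [0.5475 0.1535 0.032 ]
59 [314.9 271.5] [0.5765 0.1445 0.032 ]
67 [375.6 272.6] [0.619  0.1308 0.032 ]
40 [417.2 273.6] [0.6482 0.1214 0.032 ]
-17.696012662189247
-17.73687824688321
mid [0.56716551 0.1651729  0.032     ]
tool delta mm [ -2.48005414 -21.17760134 289.62454988]
294.2769230769231 213.15384615384616 [0.57694383 0.19239194 0.046     ]
```

Emit:
{"name": "step_arm", "arguments": {"commands": [[[-2.5,-21,0,0,0,0.021,54],[0,0,30,0,0,0,54],[0,0,25,0,0,0,54],[0,0,0,0,0,0,54]]]}}

```text
time: 3.75
tool_pos: [0.566, 0.1653, 0.2636]
ee_rot: [-3.137, 0.002, 1.261]
wrist_force: [-0.4, 0.1, -0.4]
width: 0.0574
finger_force: 0.0
```

Run:
```python
from h import *
p=snap('wrist','w2'); h=cv2.cvtColor(p['color'],cv2.COLOR_RGB2HSV)
o=robot.get_obs();T=rot(o['ee_rot']);print(o['tool_pos'],o['ee_rot'],o['width'])
m=cv2.inRange(h,(105,150,50),(122,255,255)); n,l,s,c=cv2.connectedComponentsWithStats(m)
for i in range(1,n):
    if s[i,4]>25: X=onz(p,c[i],.032); print(s[i,4],np.round(c[i],1),np.round(X,4),np.round((X-o['tool_pos'])@T*1000,1))
```

```text
[0.56662748 0.16550249 0.26536193] [-3.14037302e+00  6.70766800e-04  1.26121113e+00] 0.05521595028159279
203 [220.7 239.4] [0.5155 0.2014 0.032 ] [ 18.8 -59.3 233.4]
209 [435.  239.2] [0.6308 0.1648 0.032 ] [ 19.   61.6 233.3]
111 [300.8 242.1] [0.5581 0.1862 0.032 ] [ 17.3 -14.1 233.4]
107 [354.7 242.1] [0.5872 0.1769 0.032 ] [ 17.3  16.4 233.3]
51 [166.5 242.5] [0.4855 0.2091 0.032 ] [ 17.  -90.3 233.5]
42 [489.5 242.8] [0.6596 0.1534 0.032 ] [ 16.9  92.5 233.2]
179 [222.8 291.8] [0.505  0.1715 0.032 ] [-12.9 -60.3 233.4]
228 [431.3 293.3] [0.621  0.1336 0.032 ] [-13.7  61.8 233.3]
107 [302.  297.6] [0.5481 0.154  0.032 ] [-16.4 -13.9 233.4]
48 [172.8 298. ] [0.4753 0.1768 0.032 ] [-16.9 -90.2 233.5]
109 [353.5 297.5] [0.5769 0.1449 0.032 ] [-16.4  16.3 233.4]
43 [483.  298.3] [0.6493 0.1212 0.032 ] [-16.8  92.5 233.3]
```

View pics/w2.png

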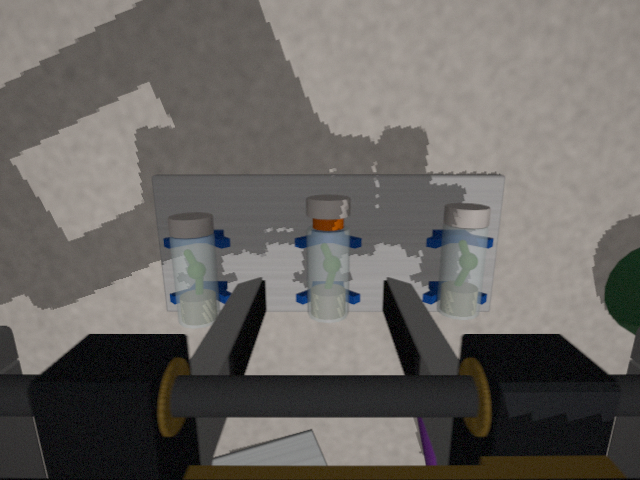

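Emit:
{"name": "step_arm", "arguments": {"commands": [[[0,1,25,0,0,0,50],[0,0,15,0,0,0,50],[0,0,8,0,0,0,50],[0,0,0,0,0,0,50],[0,0,0,0,0,0,35],[0,0,0,0,0,0,20],[0,0,0,0,0,0,15],[0,0,0,0,0,0,15],[0,0,0,0,0,0,15]]]}}

```text
time: 4.92
tool_pos: [0.5674, 0.1659, 0.2181]
ee_rot: [-3.141, -0.0, 1.262]
wrist_force: [-3.4, 0.7, 3.3]
width: 0.0236
finger_force: 30.0
```

Emit:
{"name": "step_arm", "arguments": {"commands": [[[0,0,-20,0,0,0,15],[0,0,-40,0,0,0,15],[0,0,-45,0,0,-0.127,15],[0,0,-35,0,0,-0.127,15],[-25,-1,0,0,0,-0.127,15],[-50,-2,0,0,0,0,15],[-58,-2,0,0,0,0,15],[-58,-2,0,0,0,0,15],[-58,-2,0,0,0,0,15],[-58,-2,0,0,0,0,15],[-58,-2,0,0,0,0,15],[-58,-2,0,0,0,0,15],[-35,-1,0,0,0,0,15],[-18,0,0,0,0,0,15],[0,0,0,0,0,0,15],[0,0,0,0,0,0,15],[0,0,0,0,0,0,15]]]}}

```text
time: 7.05
tool_pos: [0.5832, -0.3086, 0.3581]
ee_rot: [3.141, 0.0, 1.645]
wrist_force: [-0.8, -0.3, -1.2]
width: 0.0229
finger_force: 30.0
```

Run:
```python
from h import *
p=snap('wrist','w3'); h=cv2.cvtColor(p['color'],cv2.COLOR_RGB2HSV)
o=robot.get_obs();T=rot(o['ee_rot']);print(o['tool_pos'],o['ee_rot'],o['width'],o['finger_force'])
m=cv2.inRange(h,(105,150,40),(122,255,255)); n,l,s,c=cv2.connectedComponentsWithStats(m)
for i in range(1,n):
    if s[i,4]>25: X=onz(p,c[i],.046); print(s[i],np.round(c[i],1),np.round(X,4))
for q in('pliers','cradle','handle_left_grip','handle_right_grip'):
    for r in models.tip_of(p,q)[:2]:
        print(q,round(r['confidence'],2),np.round(r['xy']),np.round(onz(p,r['xy'],0 if q=='pliers' else .05),4))
```

```text
[ 0.58316531 -0.30878293  0.35807435] [3.14109841e+00 9.27977049e-05 1.64468322e+00] 0.022916853363369946 29.99954581260681
[ 168   64  117   18 1727] [227.3  72.3] [ 0.5071 -0.1942  0.046 ]
[308 103  53  11 418] [334.  108.2] [ 0.5835 -0.2126  0.046 ]
[310 152  51   8 346] [334.5 155.3] [ 0.5865 -0.2453  0.046 ]
[ 179  155  110   14 1182] [234.2 161.7] [ 0.5129 -0.2554  0.046 ]
pliers 0.73 [330. 131.] [ 0.5828 -0.2273  0.    ]
cradle 0.72 [336. 132.] [ 0.5862 -0.229   0.05  ]
cradle 0.67 [331. 132.] [ 0.5823 -0.2288  0.05  ]
handle_left_grip 0.75 [225.  72.] [ 0.5067 -0.1943  0.05  ]
handle_right_grip 0.73 [232. 158.] [ 0.5122 -0.2525  0.05  ]
handle_right_grip 0.27 [321. 216.] [ 0.5801 -0.2907  0.05  ]
```

View pics/w3.png

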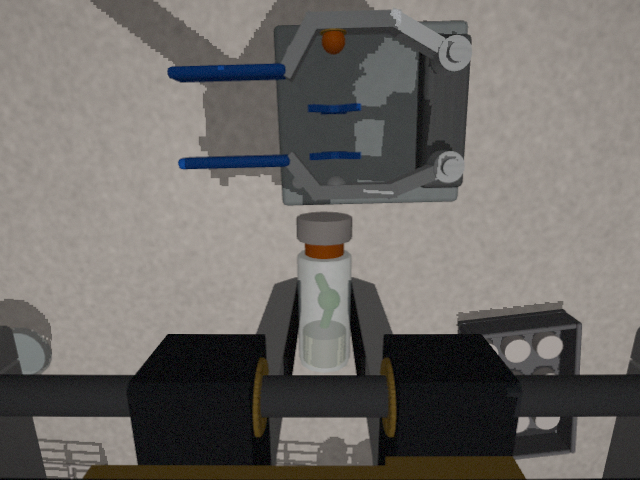

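Run:
```python
from h import *
p=snap('wrist'); h=cv2.cvtColor(p['color'],cv2.COLOR_RGB2HSV)
o=robot.get_obs();T=rot(o['ee_rot']);Z=o['tool_pos'][2]
m=cv2.inRange(h,(3,150,60),(18,255,255))
def tl(xy,d): return np.round((onz(p,xy,Z-d)-o['tool_pos'])@T*1000,1)
r=np.where(m[200:300,315:332].sum(1)>255*8)[0]+200; print(r.min(),r.max())
print('cap rear(32.5)',tl((324,r.min()-.5),.170),'glass front(26)',tl((324,r.max()+.5),.170))
for g in range(195,235,3): print(g,p['color'][g,324],end=';')
mm=m.copy(); mm[100:]=0; ys,xs=np.where(mm); print('pad',xs.mean(),ys.min(),ys.max(),xs.min(),xs.max(),onz(p,(xs.mean(),ys.max()),.05))
for r in models.tip_of(p,'cap_top')[:2]+models.tip_of(p,'vial')[:2]: print(r,tl(r['xy'],.182))
# wall of plain jaw at row ~183
d=T.T@(np.array([.585,-.229,.05])-o['tool_pos'])*1000; print(d)
for yy in (-.031,.046,.056):
  a=np.radians(5.2); X=np.array([.585,-.229,.05])+yy*np.array([-np.sin(a),np.cos(a),0]); print(yy,proj(p,X))
```

```text
246 258
cap rear(32.5) [3.29e+01 1.00e-01 1.70e+02] glass front(26) [2.74e+01 1.00e-01 1.70e+02]
195 [90 94 93];198 [73 76 77];201 [53 58 55];204 [156 151 143];207 [164 160 153];210 [160 154 148];213 [76 72 70];216 [79 76 74];219 [78 75 74];222 [109 105 103];225 [109 103 101];228 [111 103 101];231 [111 105 101];234 [112 107 103];pad 333.26839826839824 27 52 322 344 [ 0.57994101 -0.17761372  0.05      ]
{'xy': [321.0, 217.6], 'confidence': 0.98} [ 41.9  -1.2 182. ]
{'xy': [320.9, 307.4], 'confidence': 0.73} [  0.5  -1.3 182. ]
[ 80.4677627    7.81861906 307.85800041]
-0.031 [335.16942867 174.4267984 ]
0.046 [333.92576504  60.92484883]
0.056 [333.74952759  44.99962115]
```

Emit:
{"name": "step_arm", "arguments": {"commands": [[[20,2,0,0,0,-0.017,15],[40,4,0,0,0,0,15],[20,2,10,0,0,0,15],[0,0,30,0,0,0,15],[0,0,35,0,0,0,15],[0,0,15,0,0,0,15],[0,0,0,0,0,0,15],[0,0,0,0,0,0,15]]]}}

```text
time: 8.45
tool_pos: [0.5846, -0.2301, 0.2693]
ee_rot: [3.139, 0.001, 1.66]
wrist_force: [-0.1, 0.1, -0.0]
width: 0.0232
finger_force: 30.0
```

Run:
```python
from h import *
p=snap('wrist','w4')
o=robot.get_obs();T=rot(o['ee_rot']);print(o['tool_pos'],o['ee_rot'],o['width'],o['finger_force'])
h=cv2.cvtColor(p['color'],cv2.COLOR_RGB2HSV)
m=cv2.inRange(h,(105,150,40),(122,255,255)); n,l,s,c=cv2.connectedComponentsWithStats(m)
for i in range(1,n):
    if s[i,4]>25: X=onz(p,c[i],.046); print(s[i],np.round(c[i],1),np.round(X,4),np.round((X-o['tool_pos'])@T*1000,1))
```

```text
[ 0.58459293 -0.23013749  0.2696926 ] [3.13856382e+00 1.90391652e-03 1.65970939e+00] 0.02314837559610458 29.999558329582214
[ 100  194  158   21 2846] [179.4 204.5] [ 0.5053 -0.1965  0.046 ] [ 41.  -76.7 223.4]
[290 239  14  12 123] [295.9 244.8] [ 0.5683 -0.2131  0.046 ] [ 18.8 -15.4 223.6]
[344 239  15  11 114] [351.7 244.2] [ 0.5985 -0.2101  0.046 ] [ 19.1  14.9 223.7]
[ 118  299  147   25 3362] [192.  311.3] [ 0.512  -0.2575  0.046 ] [-20.4 -75.4 223.5]
```

View pics/w4.png

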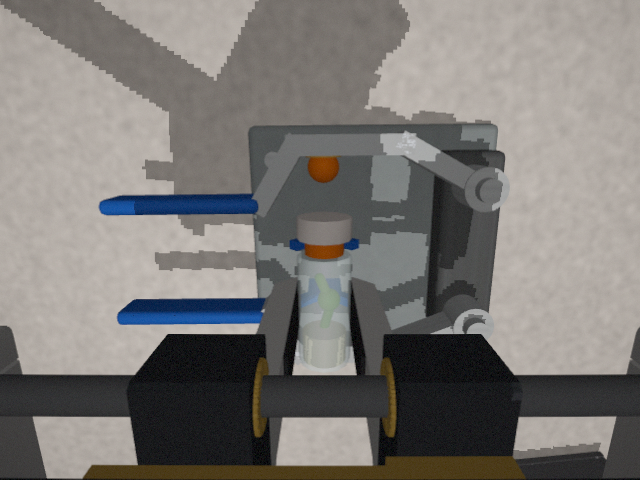

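Emit:
{"name": "step_arm", "arguments": {"commands": [[[0.5,0,15,0,0,0,15],[0,0,12,0,0,0,15],[0,0,6,0,0,0,15],[0,0,3,0,0,0,15],[0,0,0,0,0,0,15],[0,0,0,0,0,0,15]]]}}

```text
time: 9.25
tool_pos: [0.5845, -0.2292, 0.2323]
ee_rot: [3.139, 0.0, 1.66]
wrist_force: [2.4, 0.8, 1.6]
width: 0.0233
finger_force: 30.0
```

Emit:
{"name": "step_arm", "arguments": {"commands": [[[0,0,0,0,0,0,28],[0,0,0,0,0,0,36],[0,0,0,0,0,0,46],[0,0,0,0,0,0,46],[0,0,-20,0,0,0,46],[0,0,-40,0,0,0,46],[0,0,-50,0,0,0,60],[-20,-10,-20,0,0,0,94],[-40,-25,0,0,0,0,94],[-20,-20,0,0,0,0,94],[0,0,0,0,0,0,94],[0,0,0,0,0,0,94]]]}}

```text
time: 10.75
tool_pos: [0.5367, -0.3133, 0.3627]
ee_rot: [3.14, 0.0, 1.66]
wrist_force: [0.1, -0.3, 0.2]
width: 0.0938
finger_force: 0.0
```

```bash
cat > look.py <<'E'
from h import *
import sys
p=snap('wrist',sys.argv[1])
o=robot.get_obs();T=rot(o['ee_rot']);print(o['tool_pos'],o['ee_rot'],o['width'],o['wrist_force'])
h=cv2.cvtColor(p['color'],cv2.COLOR_RGB2HSV)
m=cv2.inRange(h,(105,150,40),(122,255,255)); n,l,s,c=cv2.connectedComponentsWithStats(m)
for i in range(1,n):
    if s[i,4]>25: X=onz(p,c[i],.055); print(s[i],np.round(c[i],1),np.round(X,4),np.round((X-o['tool_pos'])@T*1000,1))
m=cv2.inRange(h,(3,150,60),(18,255,255)); n,l,s,c=cv2.connectedComponentsWithStats(m)
for i in range(1,n):
    if s[i,4]>15: print('orange',s[i],np.round(c[i]))
for q in('vial','cap_top','handle_left_grip','handle_right_grip'):
    for r in models.tip_of(p,q)[:2]: X=onz(p,r['xy'],.05); print(q,round(r['confidence'],2),np.round(r['xy']),np.round(X,4),np.round((X-o['tool_pos'])@T*1000,1))
E
python3 look.py w5
```

```text
[ 0.53690929 -0.31302037  0.36238939] [3.14044021e+00 8.28063472e-05 1.66088136e+00] 0.0939918883095413 [-0.24664288  0.35188823  0.40593272]
[ 241   63  116   17 1666] [299.   70.8] [ 0.5095 -0.1954  0.055 ] [119.6 -17.1 307.4]
[374 104  11  10  87] [379.2 107.6] [ 0.5675 -0.2144  0.055 ] [ 95.5  39.  307.4]
[418 104   7   7  44] [421.3 107.1] [ 0.597  -0.2113  0.055 ] [ 95.9  68.7 307.5]
[373 151  11   8  73] [377.7 154.8] [ 0.5704 -0.2467  0.055 ] [ 63.1  38.9 307.4]
[ 246  153  110   13 1174] [301.4 159.1] [ 0.5155 -0.2547  0.055 ] [ 60.  -16.4 307.4]
[416 152   7   6  42] [419.  154.5] [ 0.6003 -0.2438  0.055 ] [ 63.2  69.  307.5]
orange [392  31  25  24 435] [404.  42.]
orange [390  83  24  10 217] [401.  87.]
vial 0.83 [396. 132.] [ 0.5826 -0.2293  0.05  ] [ 79.3  52.7 312.4]
cap_top 0.97 [399.  67.] [ 0.5789 -0.186   0.05  ] [122.8  52.9 312.4]
cap_top 0.3 [396. 134.] [ 0.5825 -0.2307  0.05  ] [ 77.9  52.4 312.4]
handle_left_grip 0.81 [298.  70.] [ 0.5083 -0.1944  0.05  ] [120.8 -18.2 312.4]
handle_right_grip 0.82 [294. 157.] [ 0.5099 -0.2536  0.05  ] [ 61.6 -21.9 312.4]
```

View pics/w5.png

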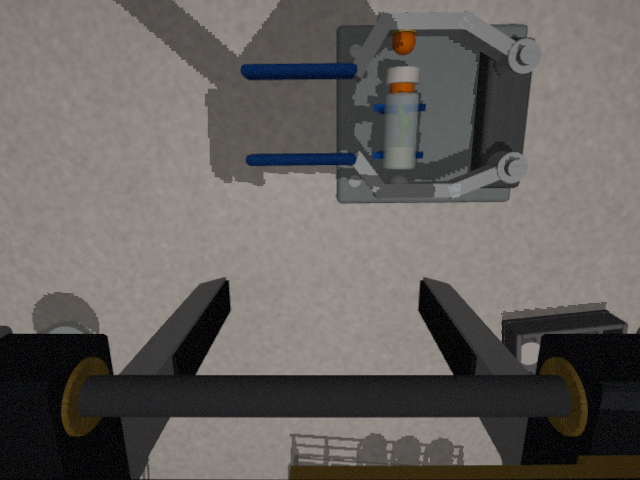

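Emit:
{"name": "step_arm", "arguments": {"commands": [[[0,0,0,0,0,0.1745,94],[0,0,0,0,0,0.1745,94],[0,0,0,0,0,0.1745,94],[0,0,0,0,0,0.1745,94],[0,0,0,0,0,0.1745,94],[0,0,0,0,0,0.1745,94],[0,0,0,0,0,0.1745,94],[0,0,0,0,0,0.1745,94],[0,0,0,0,0,0.1745,94],[-10,-45,10,0,0,0,94],[-10,-45,30,0,0,0,94],[0,0,30,0,0,0,94],[0,0,0,0,0,0,94],[0,0,0,0,0,0,94]]]}}

```text
time: 12.75
tool_pos: [0.509, -0.2263, 0.2929]
ee_rot: [3.141, -0.002, 0.089]
wrist_force: [0.5, -0.3, 0.9]
width: 0.0941
finger_force: 0.0
```

```bash
python3 look.py w6
```

```text
[ 0.50912553 -0.22655578  0.29348554] [ 3.13984650e+00 -2.55614189e-03  8.91036932e-02] 0.09384962649269556 [-0.01035587 -1.47709691 -0.23236231]
[305 104   8  13  98] [308.5 110. ] [ 0.5983 -0.2108  0.055 ] [ 89.6  -8.1 238.7]
[365 104  10  12 110] [369.2 109.6] [ 0.6014 -0.2431  0.055 ] [ 89.8  24.3 238.8]
[306 161   8  12  96] [309.5 166.5] [ 0.5687 -0.2137  0.055 ] [ 59.9  -7.9 238.6]
[364 160   9  12 103] [368.  165.8] [ 0.572 -0.246  0.055] [ 60.3  24.5 238.7]
[ 260  200   21  130 1951] [270.7 262.5] [ 0.5111 -0.1954  0.055 ] [  4.2 -31.3 238.4]
[ 363  200   18  129 1855] [371.1 262. ] [ 0.5167 -0.2544  0.055 ] [  4.5  28.  238.5]
orange [280 123  13  32 366] [286. 139.]
orange [219 126  28  28 633] [233. 140.]
vial 0.78 [339. 139.] [ 0.5847 -0.2288  0.05  ] [ 74.4   8.5 243.7]
cap_top 0.56 [261. 141.] [ 0.5801 -0.1856  0.05  ] [ 73.7 -34.9 243.6]
handle_left_grip 0.94 [271. 267.] [ 0.5067 -0.1952  0.05  ] [-2.000e-01 -3.180e+01  2.434e+02]
handle_right_grip 0.64 [367. 266.] [ 0.5124 -0.2528  0.05  ] [  0.3  26.  243.5]
```

View pics/w6.png

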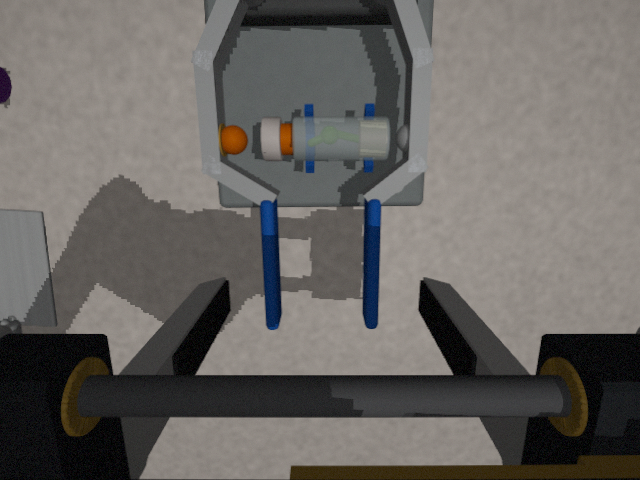

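Emit:
{"name": "step_arm", "arguments": {"commands": [[[0,-2,20,0,0,0,94],[0,0,25,0,0,0,94],[0,0,15,0,0,0,94],[0,0,3,0,0,0,90],[0,0,0,0,0,0,82],[0,0,0,0,0,0,76],[0,0,0,0,0,0,76]]]}}

```text
time: 13.88
tool_pos: [0.5085, -0.2242, 0.2296]
ee_rot: [3.141, -0.001, 0.089]
wrist_force: [0.5, -0.7, -0.3]
width: 0.0762
finger_force: 0.0
```

Emit:
{"name": "step_arm", "arguments": {"commands": [[[0,0,0,0,0,0,73],[0,0,0,0,0,0,70],[0,0,0,0,0,0,67],[0,0,0,0,0,0,64],[0,0,0,0,0,0,61],[0,0,0,0,0,0,58],[0,0,0,0,0,0,56],[0,0,0,0,0,0,56]]]}}

```text
time: 14.88
tool_pos: [0.5084, -0.2241, 0.2288]
ee_rot: [3.141, -0.001, 0.089]
wrist_force: [0.9, -0.1, 1.0]
width: 0.056
finger_force: 1.5
```

Emit:
{"name": "step_arm", "arguments": {"commands": [[[0,0,0,0,0,0,54],[0,0,0,0,0,0,52],[0,0,0,0,0,0,51],[0,0,0,0,0,0,51]]]}}

```text
time: 15.38
tool_pos: [0.5084, -0.2241, 0.2288]
ee_rot: [3.141, -0.001, 0.089]
wrist_force: [2.2, 0.0, -0.7]
width: 0.0511
finger_force: 1.7
```

Emit:
{"name": "step_arm", "arguments": {"commands": [[[0,0,0,0,0,0,50],[0,0,0,0,0,0,49],[0,0,0,0,0,0,48],[0,0,0,0,0,0,48]]]}}

```text
time: 15.88
tool_pos: [0.5083, -0.2241, 0.2288]
ee_rot: [3.141, -0.0, 0.089]
wrist_force: [3.8, -0.7, -0.1]
width: 0.0479
finger_force: 1.8
```

Emit:
{"name": "step_arm", "arguments": {"commands": [[[0,0,0,0,0,0,47],[0,0,0,0,0,0,46],[0,0,0,0,0,0,46]]]}}

```text
time: 16.25
tool_pos: [0.5083, -0.2241, 0.2288]
ee_rot: [3.141, -0.0, 0.089]
wrist_force: [2.5, 0.3, 0.3]
width: 0.0463
finger_force: 1.8
```

Emit:
{"name": "step_arm", "arguments": {"commands": [[[0,0,0,0,0,0,45],[0,0,0,0,0,0,44],[0,0,0,0,0,0,44]]]}}

```text
time: 16.62
tool_pos: [0.5083, -0.2241, 0.2288]
ee_rot: [3.142, -0.0, 0.089]
wrist_force: [1.9, -0.2, -0.1]
width: 0.0438
finger_force: 1.8
```

```bash
python3 look.py w7 | grep -E "orange|cap_top"
```

```text
orange [262 114  19  45 708] [271. 136.]
orange [ 198  119   37   40 1233] [217. 138.]
cap_top 0.59 [237. 138.] [ 0.5802 -0.1836  0.05  ] [ 75.2 -34.  178.8]
```

View pics/w7.png

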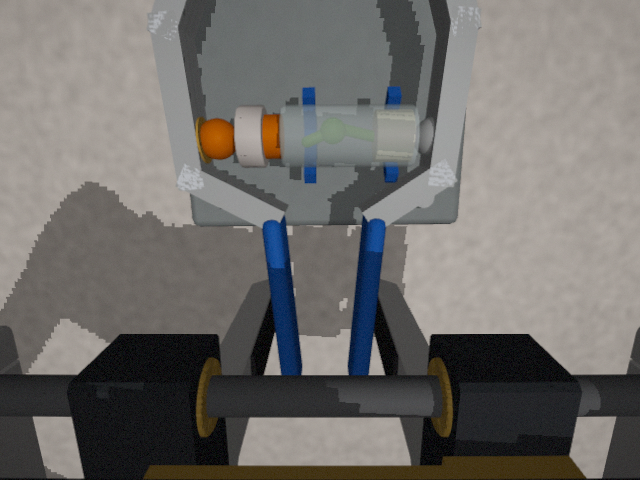

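Emit:
{"name": "step_arm", "arguments": {"commands": [[[0,0,0,0,0,0,43],[0,0,0,0,0,0,43]]]}}

```text
time: 17.12
tool_pos: [0.5082, -0.2241, 0.2287]
ee_rot: [3.142, -0.0, 0.089]
wrist_force: [3.5, 0.4, 1.2]
width: 0.0427
finger_force: 1.9
```

Emit:
{"name": "step_arm", "arguments": {"commands": [[[0,0,0,0,0,0,42],[0,0,0,0,0,0,42]]]}}

```text
time: 17.38
tool_pos: [0.5083, -0.224, 0.2287]
ee_rot: [3.142, -0.0, 0.089]
wrist_force: [2.7, -0.3, 1.5]
width: 0.0419
finger_force: 2.1
```

Emit:
{"name": "step_arm", "arguments": {"commands": [[[0,0,0,0,0,0,41],[0,0,0,0,0,0,41]]]}}

```text
time: 17.62
tool_pos: [0.5083, -0.2241, 0.2288]
ee_rot: [3.141, -0.0, 0.089]
wrist_force: [2.5, 0.6, 1.1]
width: 0.041
finger_force: 3.5
```

Emit:
{"name": "step_arm", "arguments": {"commands": [[[0,0,0,0,0,0,40],[0,0,0,0,0,0,40]]]}}

```text
time: 17.88
tool_pos: [0.5083, -0.224, 0.2288]
ee_rot: [3.142, -0.0, 0.089]
wrist_force: [3.1, 0.7, -0.4]
width: 0.0404
finger_force: 5.3
```

Emit:
{"name": "step_arm", "arguments": {"commands": [[[0,0,0,0,0,0,39],[0,0,0,0,0,0,39]]]}}

```text
time: 18.12
tool_pos: [0.5084, -0.224, 0.2288]
ee_rot: [3.142, -0.001, 0.089]
wrist_force: [4.8, 0.5, 0.0]
width: 0.0392
finger_force: 7.3
```

Emit:
{"name": "step_arm", "arguments": {"commands": [[[0,0,0,0,0,0,38],[0,0,0,0,0,0,38]]]}}

```text
time: 18.38
tool_pos: [0.5084, -0.224, 0.2287]
ee_rot: [3.142, -0.001, 0.089]
wrist_force: [4.4, -0.7, 0.5]
width: 0.0385
finger_force: 9.3
```

Emit:
{"name": "step_arm", "arguments": {"commands": [[[0,0,0,0,0,0,37],[0,0,0,0,0,0,37]]]}}

```text
time: 18.62
tool_pos: [0.5084, -0.224, 0.2288]
ee_rot: [3.142, -0.001, 0.089]
wrist_force: [4.6, 0.5, 0.3]
width: 0.037
finger_force: 11.1
```

Emit:
{"name": "step_arm", "arguments": {"commands": [[[0,0,0,0,0,0,36.3],[0,0,0,0,0,0,36.3]]]}}

```text
time: 18.88
tool_pos: [0.5084, -0.224, 0.2288]
ee_rot: [3.141, -0.001, 0.089]
wrist_force: [5.3, -0.5, 0.2]
width: 0.0365
finger_force: 12.1
```

Emit:
{"name": "step_arm", "arguments": {"commands": [[[0,0,0,0,0,0,35.6],[0,0,0,0,0,0,35.6]]]}}

```text
time: 19.12
tool_pos: [0.5085, -0.224, 0.2288]
ee_rot: [3.141, -0.001, 0.089]
wrist_force: [5.9, 0.8, 1.0]
width: 0.0356
finger_force: 12.7
```

Emit:
{"name": "step_arm", "arguments": {"commands": [[[0,0,0,0,0,0,35],[0,0,0,0,0,0,35]]]}}

```text
time: 19.38
tool_pos: [0.5085, -0.224, 0.2287]
ee_rot: [3.142, -0.001, 0.089]
wrist_force: [6.0, -0.1, -0.2]
width: 0.0349
finger_force: 12.7
```

Emit:
{"name": "step_arm", "arguments": {"commands": [[[0,0,0,0,0,0,34.5],[0,0,0,0,0,0,34.5]]]}}

```text
time: 19.62
tool_pos: [0.5085, -0.224, 0.2288]
ee_rot: [3.141, -0.001, 0.089]
wrist_force: [6.0, -0.3, -0.8]
width: 0.0346
finger_force: 12.0
```

Emit:
{"name": "step_arm", "arguments": {"commands": [[[0,0,0,0,0,0,34],[0,0,0,0,0,0,34]]]}}

```text
time: 19.88
tool_pos: [0.5085, -0.224, 0.2288]
ee_rot: [3.142, -0.001, 0.089]
wrist_force: [5.8, 0.3, -0.8]
width: 0.0343
finger_force: 10.3
```

Emit:
{"name": "step_arm", "arguments": {"commands": [[[0,0,0,0,0,0,33.5],[0,0,0,0,0,0,33.5]]]}}

```text
time: 20.12
tool_pos: [0.5085, -0.224, 0.2287]
ee_rot: [3.142, -0.001, 0.089]
wrist_force: [5.5, 0.9, -0.5]
width: 0.0333
finger_force: 5.7
```

Falling off: the cap is giving. One more small step, then look.

Emit:
{"name": "step_arm", "arguments": {"commands": [[[0,0,0,0,0,0,33],[0,0,0,0,0,0,33]]]}}

```text
time: 20.38
tool_pos: [0.5078, -0.2241, 0.2285]
ee_rot: [-3.141, 0.002, 0.089]
wrist_force: [1.9, -0.1, 1.1]
width: 0.0328
finger_force: 1.9
```

```bash
python3 look.py w8 | grep -E "orange|cap_top"
```

```text
orange [ 205  117   39   41 1283] [224. 137.]
cap_top 0.88 [249. 139.] [ 0.5794 -0.1885  0.05  ] [ 74.8 -29.  178.4]
cap_top 0.49 [295. 306.] [ 0.5097 -0.2115  0.05  ] [  3.3 -12.3 178.5]
```

Emit:
{"name": "step_arm", "arguments": {"commands": [[[0,0,0,0,0,0,36],[0,0,0,0,0,0,40],[0,0,0,0,0,0,45],[0,0,0,0,0,0,50],[0,0,0,0,0,0,55],[0,0,0,0,0,0,60],[0,0,0,0,0,0,65],[0,0,0,0,0,0,70],[0,0,0,0,0,0,80],[0,0,0,0,0,0,90],[0,0,0,0,0,0,90],[0,0,-20,0,0,0,90],[0,0,-40,0,0,0,90],[0,0,-30,0,0,0,90],[0,0,0,0,0,0,90],[0,0,0,0,0,0,90]]]}}

```text
time: 22.62
tool_pos: [0.5079, -0.2239, 0.3173]
ee_rot: [-3.14, 0.002, 0.089]
wrist_force: [-0.4, 0.5, -0.4]
width: 0.09
finger_force: 0.0
```

```bash
python3 look.py w9
```

```text
[ 0.50784086 -0.22380348  0.31663027] [-3.13964004e+00  2.67542858e-03  8.93289126e-02] 0.09003695316441995 [ 0.16886279 -0.01056235 -0.41646833]
[365 105  10  11  90] [369.5 110.1] [ 0.6012 -0.2429  0.055 ] [ 92.   27.9 261.3]
[311 106   8  11  77] [314.7 110.5] [ 0.5981 -0.2105  0.055 ] [ 91.8  -4.6 261.4]
[312 156   8  11  74] [315.2 161. ] [ 0.5688 -0.2133  0.055 ] [ 62.3  -4.5 261.5]
[365 156   9  11  89] [368.6 160.9] [ 0.5717 -0.2458  0.055 ] [ 62.4  28.2 261.4]
[ 271  192   18  118 1557] [280.1 248.9] [ 0.5109 -0.1952  0.055 ] [  6.3 -27.7 261.7]
[ 364  192   16  117 1523] [371.3 248.5] [ 0.5165 -0.2542  0.055 ] [  6.6  31.6 261.6]
orange [235 124  25  27 510] [247. 137.]
vial 0.9 [335. 136.] [ 0.5848 -0.224   0.05  ] [ 77.3   7.6 266.4]
cap_top 0.61 [271. 141.] [ 0.5782 -0.185   0.05  ] [ 74.2 -31.8 266.5]
handle_left_grip 0.87 [280. 255.] [ 0.5054 -0.1946  0.05  ] [  0.8 -28.7 266.7]
handle_right_grip 0.59 [372. 253.] [ 0.5124 -0.2557  0.05  ] [  2.4  32.7 266.6]
```

View pics/w9.png

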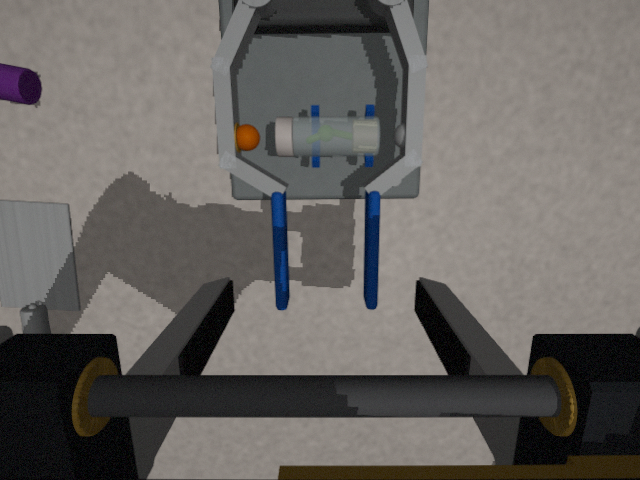

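The cap is flush, at pixel (284,137), with no orange neck showing. The handles have sprung open and the vial lies in the cradle.

```bash
python3 -c "
from bench import robot
print(robot.close_job())"
```

```text
the job is handed in; nothing more can be done
None
```

The unsealed vial (the middle one on the rest) is sealed and lying in the cradle with the handles sprung open; squeezing peaked at 12.7 N and stopped at 1.9 N with the cap home, and the job is handed in at about 23 s.

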